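# Clamp the mincer block and find the socket that fits its dome nut

### The arm

A 7-joint arm with a two-finger parallel gripper is mounted at the origin on the work surface. World frame = base frame: x ahead of the robot, y to its left, z up, the work surface at z = 0. Lengths are in m, angles in rad, forces in N, time in s.
With the tool pointing down it reaches from about 0.425 to 0.925 m from the base axis. Payload 6.8 kg.
Tool frame: the origin (TCP) lies midway between the tips of the shut fingers; the grasp point (between the pads) lies 19 mm behind it; y points along the fingers, z is the direction in which the jaws open and shut, and the axes are right-handed (so a half turn about y gives the same grasp; the last joint's range is limited). The gripper opens to 85 mm and grips with 20 to 120 N. Pads are 22 mm wide; open, the fingers measure 114 mm over their backs; the gripper's body (76 mm by 85 mm) begins 54 mm behind the grasp point. The pads swing forward as they close: fully open they stand 13 mm farther back than shut.
Start: joints at [-1.277, 0.477, 0.022, 1.555, -0.011, 1.109, -0.083], TCP at [0.264, 0.621, 0.192] pointing down, gripper open.
Joint ranges: [-2.96, 2.96], [-0.34, 2.1], [-1.41, 1.46], [0.24, 2.44], [-1.37, 4.51], [0.17, 1.92], [-2.96, 2.96]. Speed limits (rad/s): [2.39, 2.39, 3.14, 3.14, 3.14, 3.14, 3.14].

### API

Orientations are given as a unit quaternion [w, x, y, z].
In Python, from station import bot gives the robot as it stands. The module is installed in compiled form; this text tells all that it offers.
- The arm moves only by the shell command python3 -m crank 'ROWS' [FORCE]. ROWS is JSON, a list of rows, each an object with "linear": the shift along the tool's x, y, z in m, a list of three; "dr": the turn, a rotation vector about the tool's x, y, z in degrees, a list of three; "hand": the gripper command: -1 is shut, 1 is fully open, values between are in proportion. A call has 1 to 10 rows; each row is the pose to reach, as a shift and turn from the pose commanded when the call began, along the tool's axes at that moment; what a row does not reach only later rows make up. A row lasts 1/12 s, in which the tool goes at most 41.7 mm and 7.16 degrees, less where a joint would pass 70% of its speed; a pose out of reach is approached as far as the arm can. A call with a gripper value outside its range is refused whole. The fingers move at their own pace and stop on an object; FORCE is the grip in N (left out, the last holds). Time passes only in rows, so rows that repeat a pose let the fingers close. It gives the time, the measured TCP pose, the force and the opening at its end, in the units of the state.
- bot.get_obs(): the state, without advancing time (a new reading comes with each control period).
- bot.read_camera(name): name is "scene" or "top" or "wrist"; returns the picture (480x640x3 uint8, blue, green, red); there is no depth.
- bot.camera_params(name): a dict with "K" (3x3 intrinsics, pixels), "R" (3x3) and "t" (3): a world point X has camera coordinates R X + t; the wrist camera has in their place "hand_eye" (4x4, takes a point from camera to tool coordinates, whose origin is the TCP and whose axes are the tool frame's). Camera axes: x right, y down, z forward; pixel columns grow to the right and rows downward; lengths in m; the calibration is good to about 2 mm. A picture is of the moment at which its call begins: read the wrist's pose just before it. camera_params takes no time and is no camera call.
- bot.hand_in(): hands the job in, once; it reports no verdict.
Trained networks look in the newest picture that a camera, given by its name, has taken for a name from the list of things; names that differ only in an ending like _2 or _b are one class to them, and where a whole thing is asked for, a point or a joint stands for the part that bears it (a point fixed in the world has none). Each returns a list of dicts, best first, with "score" (0 to 1); they miss things now and then, are a little off and sometimes report something else, mostly with a low value. They report only what shows in the picture. A call takes as long as a camera call.
- bot.search_frame(camera, target): "extent" ([left, top, right, bottom] in pixels, round what is visible of it).
- bot.cut_out(camera, target): "pixels" (480x640 bool, what is visible of it) and "extent" ([left, top, right, bottom] in pixels, round what is visible of it).
- bot.place_of(camera, target): "xy" ([column, row] in pixels: a listed point, or the origin of a listed thing).
The state is a dict: "t": time; "q": joint angles; "joint_vel": joint speeds; "joint_torque": joint torques, N m; "eef_pos": TCP position; "tool_rot": TCP orientation; "contact_force": force on the tool from outside, world axes, zero at the start; "torque": the same for the moment, N m; "gripper_width": opening from 0.0 (shut) to 1.0 (fully open).
Only numpy, scipy, OpenCV 4.12 (cv2) and the standard library are available. Lean on these libraries where they do the work, as an engineer would, in place of code of your own. Each camera call takes 0.05 s, during which the arm holds its last target. There are 200 camera calls.

### The job

Swing the red-knobbed lever of the cam vise all the way over to its stop, so that the jaw clamps the mincer's bearing block, and leave it clamped. Then try the two sockets on the block's brass dome nut to find the one that slides right down over it; a socket that does not fit must stand upright on the green mat again. Finish while still holding the fitting socket in the gripper, fully seated on the nut, and do not disturb the tray, the grease jar or the mincer plate.

Things in the scene. Friction and masses are not known exactly. Their poses are not given: they have to be found in the camera images.
- vise: Blue cam vise, fixed to the table, bed top 20 mm high. Origin: on the table, under the middle of the jaw opening. Its y axis runs along the vise, from the fixed jaw (-y side) to the moving jaw and the lever (+y side). The jaws are 86 to 90 mm wide along x and reach 52 mm above the table.
- vise_lever (a joint): Angle of the cam lever about its vertical pivot: 0 open, 1.5 rad at its stop (clamped), growing counter-clockwise seen from above. Starts at 0 to 0.4. At angle q the lever points, seen from the pivot, q - 0.1 rad counter-clockwise from the vise's x axis. Jaw travel 10 mm per rad. It has friction and stays where left; swinging it by the knob takes 3 to 6 N.
- lever_knob (a point): Top centre of the lever's upright red knob post, 16 mm in diameter and 45 mm tall (from 58 to 103 mm above the table), 90 mm from the pivot. It can be pinched or pushed from above; it does not spin on the lever, so it turns between the fingers as the lever swings.
- lever_pivot (a point): Centre of the lever's vertical pivot axis, at the top of the hub, 57 mm above the table.
- vise_pad: Steel jaw plate of the moving jaw, spring backed, facing the vise's -y; its origin is not at the plate but coincides with the vise's origin when the lever is at 0, and moves with the plate towards the vise's -y as it closes.
- block: Aluminium bearing block, 50 mm (x) by 40 mm (y, across the jaws) by 40 mm tall, 0.5 to 0.8 kg, loose on the vise bed between the jaws. Origin: centre of its underside, 20 mm above the table. Clamping pushes it up to 6 mm towards the fixed jaw and squares it. A brass dome nut stands in the middle of its top; two of the nut's flats face the block's +y and -y.
- nut_seat (a point): Top centre of the steel washer (37 mm in diameter) at the foot of the nut, on the nut's axis, 63 mm above the table, 43 mm above the block's underside: the fitting socket's rim comes to rest here. The nut: hexagon 22 mm across flats, 12 mm tall, with a dome 12.8 mm tall above it, so its top is 24.8 mm above this point.
- socket_a: Steel socket, mouth down: 36 mm in diameter, 36 mm tall, topped by a black upright tang (the adapter), 26 mm along the socket's x, 14 mm thick along its y, 36 mm tall (72 mm in all). Grip across the tang's 14 mm. Origin: centre of the lower rim, z up. Two sockets look alike, stand on the green mat in either order, 0.18 to 0.29 kg; which one fits is found by trying.
- socket_b: The other socket, alike outside: same sizes, tang, origin and axes. In the mouth of each is a hexagonal hole 30 mm deep, with two of its six flats parallel to the tang's broad faces. Just one of the two fits the nut, with 1.6 mm of play all round; it goes down to the seat. The other's hole is too small and its rim stops about 20 mm above the seat.
- rack: Green plastic mat, 110 mm (x) by 240 mm (y), 6 mm thick, fixed on the table; the sockets stand on it 85 to 140 mm apart. Origin: centre of its underside.
- tray: Bystander: black plastic tray, 120 by 170 by 50 mm. Origin: centre of its underside.
- grease: Bystander: jar, 60 mm in diameter, 60 mm tall, blue cap. Origin: centre of its underside.
- mincer_plate: Bystander: steel perforated mincer disc, 72 mm in diameter, 9 mm thick, lying flat. Origin: centre of its underside.

How it is judged:
On the way, in this order (a step that is already met when the one before it is completed fails the run):
1. the lever is at its stop and the jaw plate clamps the block (value of joint vise_lever above 1.42 rad and contact force between vise_pad and block above 4 N), for 0.2 s.
2. the fitting socket is fully down on the clamped nut (all of step 1 and ((horizontal distance between socket_a and nut_seat below 0.003 m and z of socket_a in the frame of nut_seat between -0.003 and 0.003 m and angle between socket_a's own z axis and vertical below 0.1 rad) or (horizontal distance between socket_b and nut_seat below 0.003 m and z of socket_b in the frame of nut_seat between -0.003 and 0.003 m and angle between socket_b's own z axis and vertical below 0.1 rad))), for 0.2 s.
At the end, for the whole second after the job is handed in: Lever above 1.42 rad, jaw plate pressing the block with over 4 N; the fitting socket upright (0.1 rad), its rim within 3 mm of the seat in height and sideways, still gripped with over 2 N; the other socket upright (0.15 rad) on the green mat (all of step 1 and ((horizontal distance between socket_a and nut_seat below 0.003 m and z of socket_a in the frame of nut_seat between -0.003 and 0.003 m and angle between socket_a's own z axis and vertical below 0.1 rad and contact force between the fingers and socket_a above 2 N and angle between socket_b's own z axis and vertical below 0.15 rad and height (world z) of socket_b between 0.002 and 0.012 m and x of socket_b in the frame of rack between -0.055 and 0.055 m and y of socket_b in the frame of rack between -0.12 and 0.12 m) or (horizontal distance between socket_b and nut_seat below 0.003 m and z of socket_b in the frame of nut_seat between -0.003 and 0.003 m and angle between socket_b's own z axis and vertical below 0.1 rad and contact force between the fingers and socket_b above 2 N and angle between socket_a's own z axis and vertical below 0.15 rad and height (world z) of socket_a between 0.002 and 0.012 m and x of socket_a in the frame of rack between -0.055 and 0.055 m and y of socket_a in the frame of rack between -0.12 and 0.12 m))); the arm keeps its last pose, push and grip.
It fails at once if a bystander (tray, jar or mincer plate) is moved more than 25 mm or tipped (distance of any of tray, grease, mincer_plate from where it was at the start of the episode above 0.025 m or angle between any of tray, grease, mincer_plate's own z axis and vertical above 0.3 rad).
It also fails if it takes over 67 s, if anything falls off the work surface, if the arm or the gripper's body presses on something with over 40 N, if the wrist force passes 120 N, or if a joint passes its speed limit or range.

## Working session

There is one attempt and no reset: what is moved stays moved. The work goes in short steps, Python scripts to look and compute and a shell command to move; the robot and the scene stay as the last step left them, time stands still between calls to the robot, and variables do not carry over. Pictures are saved under pics/ and viewed, about 8 in all and at most 12, crops included, and the job is handed in when it is done.

```bash
mkdir -p pics; cat > h.py <<'E'
import numpy as np, cv2
from scipy.spatial.transform import Rotation as Ro
from station import bot
def R(o): 
    q=o["tool_rot"]; return Ro.from_quat([q[1],q[2],q[3],q[0]]).as_matrix()
def cam(c,o=None):
    p=bot.camera_params(c); K=np.array(p["K"])
    if c=="wrist":
        H=np.array(p["hand_eye"]); T=np.eye(4); T[:3,:3]=R(o); T[:3,3]=o["eef_pos"]
        M=np.linalg.inv(T@H); return K,M[:3,:3],M[:3,3]
    return K,np.array(p["R"]),np.array(p["t"])
def ray(C,uv,z):
    K,r,t=C; d=r.T@np.linalg.inv(K)@np.array([uv[0],uv[1],1.]); c=-r.T@t
    return c+d*(z-c[2])/d[2]
def proj(C,X):
    K,r,t=C; v=K@(r@np.array(X)+t); return v[:2]/v[2]
def totool(o,X): return R(o).T@(np.array(X)-o["eef_pos"])
E
python3 - <<'E'
from h import *
o=bot.get_obs(); print(o["eef_pos"],R(o).round(3).tolist(),o["gripper_width"],o["t"])
a=bot.read_camera("scene");cv2.imwrite("pics/s.png",a);b=bot.read_camera("top");cv2.imwrite("pics/t.png",b)
for c in ("top","scene"):
    C=cam(c);print(c,"campos",-C[1].T@C[2])
    for n,z in [("vise",0),("lever_knob",.103),("lever_pivot",.057),("nut_seat",.063),("block",.02),("socket_a",.006),("socket_b",.006),("rack",0),("tray",0),("grease",0),("mincer_plate",0)]:
        for d in bot.place_of(c,n)[:2]: print(n,round(d["score"],2),np.round(d["xy"],1),ray(C,d["xy"],z).round(4))
E
```

```text
[0.26370753 0.62063089 0.19132256] [[0.92, -0.001, 0.391], [-0.391, -0.002, 0.92], [0.0, -1.0, -0.002]] 1.004564520310154 0.0
top campos [ 0.45814287 -0.03172198  1.01778107]
vise 0.7 [276.5 303.1] [0.5284 0.0778 0.    ]
lever_knob 0.77 [223.1 249. ] [0.6254 0.1677 0.103 ]
lever_pivot 0.68 [225.  296.3] [0.5399 0.1721 0.057 ]
nut_seat 0.98 [274.6 297.3] [0.5354 0.0747 0.063 ]
block 0.89 [278.4 302.1] [0.529  0.0718 0.02  ]
socket_a 0.74 [437.8 287. ] [ 0.5537 -0.2556  0.006 ]
socket_a 0.57 [379.1 311.2] [ 0.507  -0.1325  0.006 ]
socket_b 0.74 [437.8 287. ] [ 0.5537 -0.2556  0.006 ]
socket_b 0.57 [379.1 311.2] [ 0.507  -0.1325  0.006 ]
rack 0.77 [406.9 300.6] [ 0.5276 -0.1914  0.    ]
rack 0.74 [275.8 298.6] [0.5377 0.0792 0.    ]
tray 0.97 [386.4 183.3] [ 0.781  -0.1602  0.    ]
tray 0.57 [278. 304.] [0.5265 0.0747 0.    ]
mincer_plate 0.95 [315.6 227.6] [ 0.6862 -0.0055  0.    ]
mincer_plate 0.51 [388.1 186.3] [ 0.7741 -0.1636  0.    ]
scene campos [ 1.05635627 -0.29181814  0.82145219]
vise 0.95 [335.9 227.5] [0.5231 0.0682 0.    ]
vise 0.33 [382.6 197.5] [0.5054 0.2078 0.    ]
leve
[... 239 characters left out ...]
8.3] [0.5235 0.0728 0.063 ]
nut_seat 0.66 [379.1 194.2] [0.536  0.1686 0.063 ]
block 0.85 [340.1 224.5] [0.5339 0.0716 0.02  ]
block 0.35 [350.1 297. ] [ 0.6956 -0.0093  0.02  ]
socket_a 0.9 [206.6 301.6] [ 0.5496 -0.2518  0.006 ]
socket_a 0.68 [252.4 258. ] [ 0.5035 -0.1276  0.006 ]
socket_b 0.9 [206.6 301.6] [ 0.5496 -0.2518  0.006 ]
socket_b 0.68 [252.4 258. ] [ 0.5035 -0.1276  0.006 ]
rack 0.84 [227.5 280.6] [ 0.523  -0.1952  0.    ]
rack 0.57 [348.2 295.3] [ 0.6813 -0.0034  0.    ]
tray 0.64 [309.3 368.1] [ 0.7712 -0.147   0.    ]
grease 0.58 [411.2 324.9] [0.799  0.0638 0.    ]
grease 0.26 [254.9 258.1] [ 0.5024 -0.122   0.    ]
mincer_plate 0.68 [349.4 295.9] [ 0.6837 -0.0021  0.    ]
```

View pics/t.png

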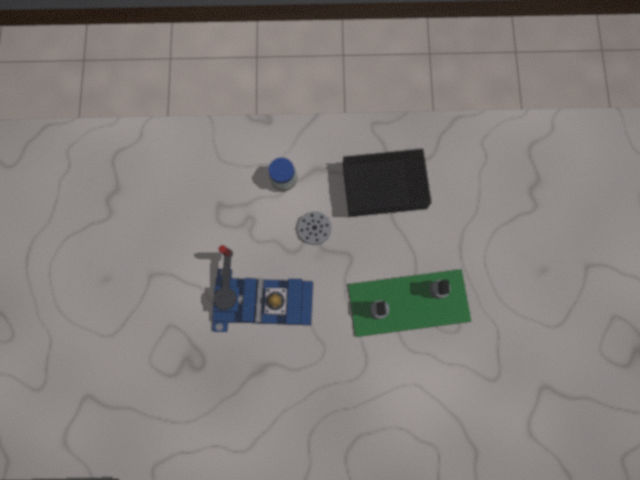

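View pics/s.png

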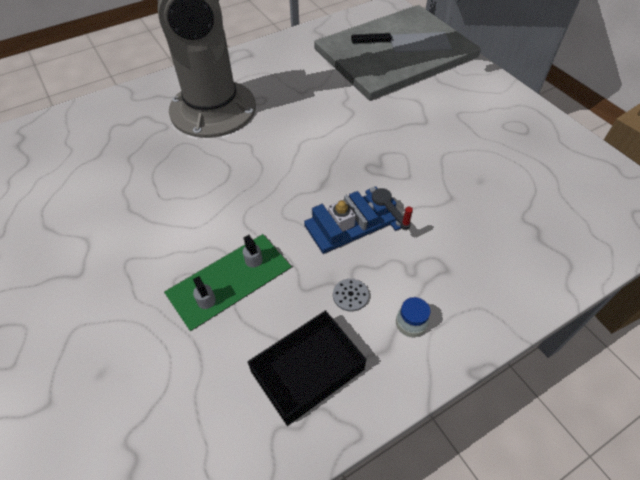

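The top view shows the knob at (224,250), the nut at (275,299) and the sockets at (379,309) and (440,288). I'll move over the knob with the jaws turned to the middle of the swing, then look from close up.

```bash
python3 -m crank '[{"linear":[0.25,-0.02,-0.135],"dr":[0,-68,0],"hand":1},{"linear":[0.25,-0.02,-0.135],"dr":[0,-68,0],"hand":1},{"linear":[0.25,-0.02,-0.135],"dr":[0,-68,0],"hand":1},{"linear":[0.25,-0.02,-0.135],"dr":[0,-68,0],"hand":1},{"linear":[0.25,-0.02,-0.135],"dr":[0,-68,0],"hand":1},{"linear":[0.4,-0.03,-0.27],"dr":[0,-68,0],"hand":1},{"linear":[0.4,-0.03,-0.27],"dr":[0,-68,0],"hand":1},{"linear":[0.4,-0.03,-0.27],"dr":[0,-68,0],"hand":1},{"linear":[0.4,-0.03,-0.27],"dr":[0,-68,0],"hand":1},{"linear":[0.4,-0.03,-0.27],"dr":[0,-68,0],"hand":1}]' 60
cat > m.py <<'E'
import sys
from h import *
def look(fn,names):
    o=bot.get_obs(); b=bot.read_camera("wrist"); C=cam("wrist",o); cv2.imwrite("pics/"+fn,b)
    print("t",round(o["t"],2),"tcp",o["eef_pos"].round(4) if hasattr(o["eef_pos"],"round") else o["eef_pos"],"yaw",np.degrees(np.arctan2(R(o)[1,0],R(o)[0,0])).round(2),"down",R(o)[:,1].round(3),"cam",(-C[1].T@C[2]).round(3))
    for n,z in names:
        for d in bot.place_of("wrist",n)[:2]:
            X=ray(C,d["xy"],z); print(n,round(d["score"],2),np.round(d["xy"],1),X.round(4),"tool",totool(o,X).round(4))
    return o,b,C
Z={"vise":0,"lever_knob":.103,"lever_pivot":.057,"nut_seat":.063,"block":.02,"socket_a":.006,"rack":0}
if __name__=="__main__": look(sys.argv[1],[(n,Z[n]) for n in sys.argv[2:]])
E
python3 m.py w1.png lever_knob lever_pivot nut_seat vise block
```

```text
t: 2.03
eef_pos: [0.4903, 0.2822, 0.2184]
tool_rot: [0.653, -0.652, -0.273, 0.272]
contact_force: [1.3, -0.5, -0.3]
gripper_width: 1.003
t 2.03 tcp [0.4903 0.2822 0.2184] yaw 45.35 down [ 0.     0.001 -1.   ] cam [0.437 0.23  0.4  ]
lever_knob 0.82 [ 96.9 242.6] [0.6248 0.1736 0.103 ] tool [ 0.0171  0.1154 -0.1721]
lever_pivot 0.76 [189.8 156.1] [0.5365 0.1743 0.057 ] tool [-0.0443  0.1614 -0.1087]
nut_seat 0.76 [95.6 57.1] [0.5286 0.0764 0.063 ] tool [-0.1196  0.1553 -0.1719]
vise 0.94 [130.2  66.6] [0.5297 0.0748 0.    ] tool [-0.1199  0.2183 -0.1739]
block 0.56 [119.8  61.9] [0.5285 0.0739 0.02  ] tool [-0.1214  0.1983 -0.1736]
```

```bash
python3 -m crank '[{"linear":[0.017,0.04,-0.172],"dr":[0,0,0],"hand":0.6},{"linear":[0.017,0.04,-0.172],"dr":[0,0,0],"hand":0.6},{"linear":[0.017,0.04,-0.172],"dr":[0,0,0],"hand":0.6},{"linear":[0.017,0.04,-0.172],"dr":[0,0,0],"hand":0.6},{"linear":[0.017,0.04,-0.172],"dr":[0,0,0],"hand":0.6},{"linear":[0.017,0.04,-0.172],"dr":[0,0,0],"hand":0.6}]'
python3 m.py w2.png lever_knob lever_pivot nut_seat
```

```text
t: 2.83
eef_pos: [0.6249, 0.1714, 0.1763]
tool_rot: [-0.653, 0.654, 0.268, -0.27]
contact_force: [-0.1, -0.1, 0.1]
gripper_width: 0.802
t 2.83 tcp [0.6249 0.1714 0.1763] yaw 44.74 down [-0.001 -0.002 -1.   ] cam [0.571 0.12  0.358]
lever_knob 0.8 [320.5 236.3] [0.6242 0.1716 0.103 ] tool [-0.0001  0.0733  0.0007]
lever_knob 0.52 [110.5 252.7] [0.7311 0.0799 0.103 ] tool [ 0.0112  0.0734 -0.1397]
lever_pivot 0.78 [409.  136.3] [0.535  0.1735 0.057 ] tool [-0.0621  0.1194  0.0648]
nut_seat 0.67 [319.3  21.6] [0.5286 0.0758 0.063 ] tool [-0.1353  0.1137 -0.    ]
```

View pics/w2.png

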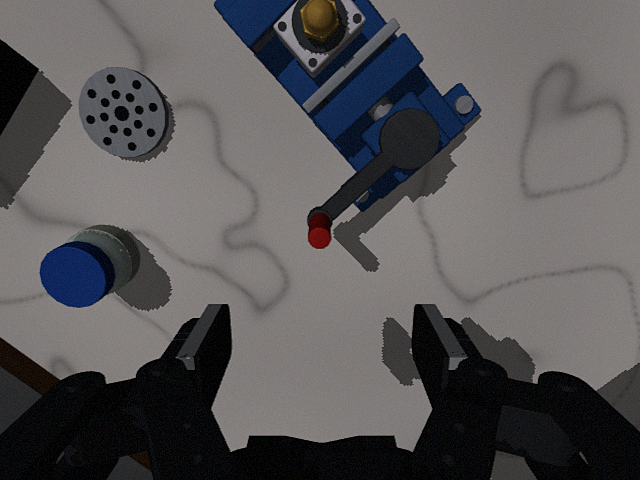

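The knob (320,236) is centred between the fingers and the jar is well clear. I'll go down and pinch.

```bash
python3 -m crank '[{"linear":[0,0.036,0],"dr":[0,0,0],"hand":0.4},{"linear":[0,0.072,0],"dr":[0,0,0],"hand":0.2},{"linear":[0,0.106,0],"dr":[0,0,0],"hand":0},{"linear":[0,0.106,0],"dr":[0,0,0],"hand":0},{"linear":[0,0.106,0],"dr":[0,0,0],"hand":-1},{"linear":[0,0.106,0],"dr":[0,0,0],"hand":-1},{"linear":[0,0.106,0],"dr":[0,0,0],"hand":-1},{"linear":[0,0.106,0],"dr":[0,0,0],"hand":-1},{"linear":[0,0.106,0],"dr":[0,0,0],"hand":-1}]' 60
python3 - <<'E'
from h import *
# arc: pivot P, radius .09; report tool shifts for swing steps
o=bot.get_obs(); k=np.array(o["eef_pos"]); print(o["gripper_width"],k)
P=np.array([.5355,.1735,k[2]]); 
v=k-P; print(np.linalg.norm(v),np.degrees(np.arctan2(v[1],v[0])))
v*=.09/np.linalg.norm(v); P=k-v
for a in range(8,105,8):
    w=Ro.from_euler('z',a,degrees=True).apply(v); print(a,(R(o).T@(P+w-k)).round(4))
E
```

```text
t: 3.78
eef_pos: [0.6246, 0.1744, 0.074]
tool_rot: [-0.653, 0.653, 0.272, -0.269]
contact_force: [0.1, -0.4, 0.6]
gripper_width: 0.001
0.001083926755807481 [0.62458497 0.17437073 0.07403976]
0.08908922976440736 0.5599973343307038
8 [0.0081 0.     0.0096]
16 [0.0149 0.     0.0202]
24 [0.0201 0.     0.0316]
32 [0.0236 0.     0.0436]
40 [0.0255 0.     0.0561]
48 [ 0.0255 -0.      0.0686]
56 [ 0.0239 -0.      0.0811]
64 [ 0.0205 -0.0001  0.0932]
72 [ 1.550e-02 -1.000e-04  1.047e-01]
80 [ 8.900e-03 -1.000e-04  1.154e-01]
88 [ 0.0009 -0.0002  0.125 ]
96 [-0.0084 -0.0002  0.1335]
104 [-0.0187 -0.0002  0.1406]
```

```bash
python3 m.py w3.png lever_knob lever_pivot
```

```text
t 3.78 tcp [0.6246 0.1744 0.074 ] yaw 44.98 down [ 0.003  0.001 -1.   ] cam [0.57  0.122 0.255]
lever_knob 0.9 [312.1 304.7] [0.6261 0.1722 0.103 ] tool [-0.0004 -0.029  -0.0027]
lever_pivot 0.92 [451.6 143.4] [0.535  0.1749 0.057 ] tool [-0.0631  0.0168  0.0637]
```

View pics/w3.png

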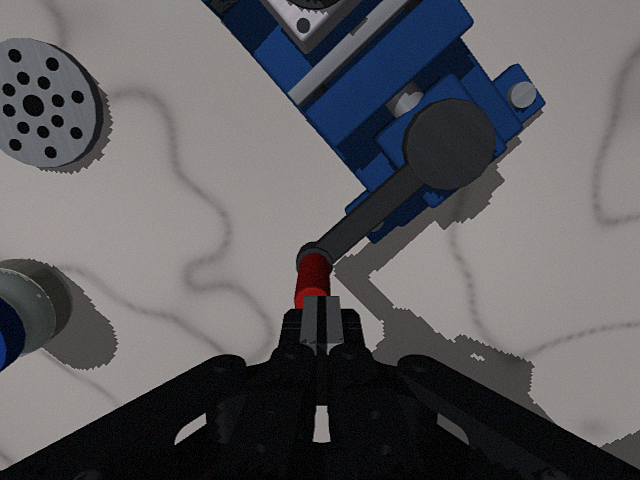

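```bash
python3 - <<'E'
from h import *
o=bot.get_obs(); C=cam("wrist",o); r=R(o); p=np.array(o["eef_pos"])
for n,v in dict(tcp=[0,0,0],tip_front=[-.011,0,0],tip_back=[.011,0,0],grasp=[0,-.019,0],grasp_front=[-.011,-.019,0]).items(): print(n,proj(C,p+r@np.array(v)).round(1))
for uv,z in [((313,258),.058),((311,304),.103)]:print(uv,z,totool(o,ray(C,uv,z)).round(4))
C=cam("wrist",o)
b=cv2.imread("pics/w3.png")[235:360,250:390]; cv2.imwrite("pics/w3c.png",cv2.resize(b,None,fx=4.5,fy=4.5,interpolation=cv2.INTER_CUBIC))
E
```

```text
tcp [318.9 278.9]
tip_front [318.9 257.6]
tip_back [319.  299.6]
grasp [318.7 295.4]
grasp_front [318.7 272.1]
(313, 258) 0.058 [-0.0056  0.0148 -0.0031]
(311, 304) 0.103 [-0.0013 -0.0302 -0.0031]
```

View pics/w3c.png

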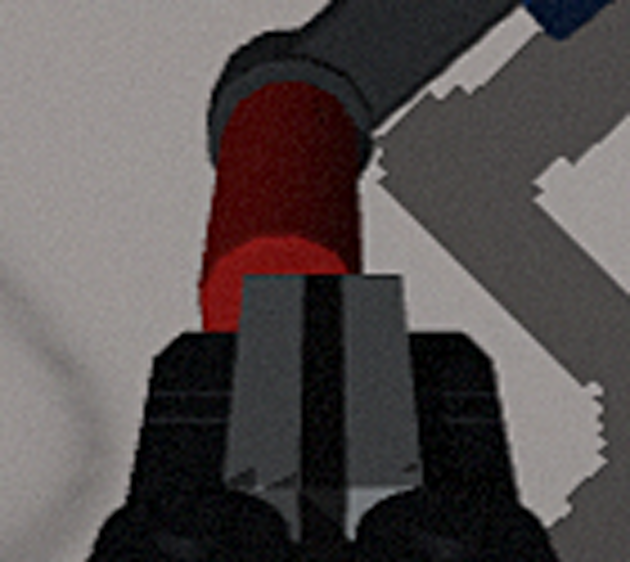

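```bash
python3 - <<'E'
from h import *
o=bot.get_obs();p=np.array(o["eef_pos"]);print(o["t"],o["gripper_width"],o["contact_force"],p)
a=bot.read_camera("scene");b=bot.read_camera("wrist")
C=cam("scene");u=proj(C,p).astype(int);print(u,proj(C,[.625,.172,.103]))
cv2.circle(a,tuple(map(int,u)),1,(0,255,0),-1)
x,y=u; c=cv2.resize(a[y-70:y+30,x-65:x+65],None,fx=6,fy=6,interpolation=cv2.INTER_CUBIC);cv2.imwrite("pics/s2.png",c)
E
```

```text
3.9333 0.002097879267763585 [ 0.3527161   0.34197245 -0.80102298] [0.62382451 0.17394825 0.07281551]
[406 217] [408.45033057 208.36328921]
```

View pics/s2.png

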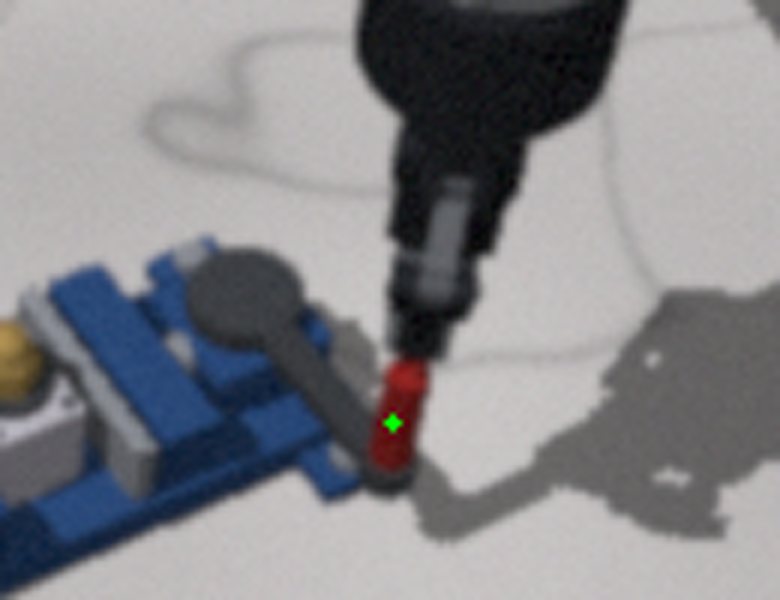

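The picture shows the real fingertips just above the knob cap, with the reported TCP (green dot) about 35 mm lower, on the knob. So the tips sit about 36 mm short of the reported TCP. I'll reopen, go 36 mm lower and pinch again.

```bash
python3 -m crank '[{"linear":[0,0,0],"dr":[0,0,0],"hand":0},{"linear":[0,0,0],"dr":[0,0,0],"hand":0},{"linear":[0,0,0],"dr":[0,0,0],"hand":0},{"linear":[0,0.018,0],"dr":[0,0,0],"hand":0},{"linear":[0,0.036,-0.001],"dr":[0,0,0],"hand":0},{"linear":[0,0.036,-0.001],"dr":[0,0,0],"hand":-1},{"linear":[0,0.036,-0.001],"dr":[0,0,0],"hand":-1},{"linear":[0,0.036,-0.001],"dr":[0,0,0],"hand":-1},{"linear":[0,0.036,-0.001],"dr":[0,0,0],"hand":-1},{"linear":[0,0.036,-0.001],"dr":[0,0,0],"hand":-1}]' 60
```

```text
t: 4.87
eef_pos: [0.625, 0.1722, 0.0362]
tool_rot: [-0.653, 0.654, 0.271, -0.27]
contact_force: [5.2, -1.6, -10.4]
gripper_width: 0.169
```

Gripped (opening 0.17, about 14 mm). Swinging along the arc.

```bash
python3 -m crank '[{"linear":[0.008,0,0.0095],"dr":[0,0,0],"hand":-1},{"linear":[0.015,0,0.020],"dr":[0,0,0],"hand":-1},{"linear":[0.020,0,0.0315],"dr":[0,0,0],"hand":-1},{"linear":[0.0235,0,0.0435],"dr":[0,0,0],"hand":-1},{"linear":[0.0255,0,0.056],"dr":[0,0,0],"hand":-1},{"linear":[0.0255,0,0.0685],"dr":[0,0,0],"hand":-1},{"linear":[0.024,0,0.081],"dr":[0,0,0],"hand":-1},{"linear":[0.0205,0,0.093],"dr":[0,0,0],"hand":-1},{"linear":[0.0155,0,0.1045],"dr":[0,0,0],"hand":-1},{"linear":[0.0155,0,0.1045],"dr":[0,0,0],"hand":-1}]' 60
```

```text
t: 5.7
eef_pos: [0.561, 0.261, 0.0376]
tool_rot: [0.654, -0.652, -0.272, 0.27]
contact_force: [-0.4, 6.2, -1.7]
gripper_width: 0.164
```

```bash
python3 -m crank '[{"linear":[-0.003,0,0.0055],"dr":[0,0,0],"hand":-1},{"linear":[-0.0065,0,0.0105],"dr":[0,0,0],"hand":-1},{"linear":[-0.0065,0,0.0105],"dr":[0,0,0],"hand":-1}]'; python3 -m crank '[{"linear":[-0.004,0,0.005],"dr":[0,0,0],"hand":-1},{"linear":[-0.004,0,0.005],"dr":[0,0,0],"hand":-1}]'; python3 -m crank '[{"linear":[-0.004,0,0.005],"dr":[0,0,0],"hand":-1},{"linear":[-0.004,0,0.005],"dr":[0,0,0],"hand":-1}]'
```

```text
t: 5.95
eef_pos: [0.5567, 0.2614, 0.0382]
tool_rot: [-0.653, 0.654, 0.275, -0.265]
contact_force: [19.3, 2.6, -13.3]
gripper_width: 0.163
t: 6.12
eef_pos: [0.5563, 0.2609, 0.0389]
tool_rot: [-0.653, 0.655, 0.277, -0.261]
contact_force: [32.6, 1.1, -20.8]
gripper_width: 0.154
t: 6.28
eef_pos: [0.5551, 0.2595, 0.0398]
tool_rot: [-0.652, 0.657, 0.278, -0.257]
contact_force: [44.4, -2.2, -26.9]
gripper_width: 0.164
```

Stop reached: force climbs and the knob no longer moves. I'll relax, release and rise, then look.

```bash
python3 -m crank '[{"linear":[0.006,0,-0.008],"dr":[0,0,0],"hand":-1},{"linear":[0.0085,0,-0.0105],"dr":[0,0,0],"hand":-1},{"linear":[0.0085,0,-0.0105],"dr":[0,0,0],"hand":0},{"linear":[0.0085,0,-0.0105],"dr":[0,0,0],"hand":0},{"linear":[0.0085,0,-0.0105],"dr":[0,0,0],"hand":0},{"linear":[0.0085,-0.04,-0.0105],"dr":[0,0,0],"hand":0},{"linear":[0.0085,-0.08,-0.0105],"dr":[0,0,0],"hand":0.5},{"linear":[-0.03,-0.12,-0.0405],"dr":[0,0,0],"hand":0.5},{"linear":[-0.06,-0.16,-0.0405],"dr":[0,0,0],"hand":0.5},{"linear":[-0.06,-0.16,-0.0405],"dr":[0,0,0],"hand":0.5}]'
python3 m.py w4.png lever_knob lever_pivot nut_seat block vise
```

```text
t: 7.12
eef_pos: [0.5224, 0.1891, 0.1988]
tool_rot: [-0.653, 0.654, 0.27, -0.27]
contact_force: [0.6, -0.6, 0.1]
gripper_width: 0.751
t 7.12 tcp [0.5224 0.1891 0.1988] yaw 44.89 down [ 0.001  0.    -1.   ] cam [0.468 0.137 0.38 ]
lever_knob 0.59 [356.4 322.1] [0.5559 0.2621 0.103 ] tool [0.0752 0.0958 0.0282]
lever_pivot 0.63 [298.4 212.3] [0.5345 0.1762 0.057 ] tool [-0.0007  0.1418 -0.0176]
block 0.92 [218.8 115.7] [0.5292 0.0739 0.02  ] tool [-0.0767  0.1787 -0.0863]
vise 0.76 [222.6 118.6] [0.532  0.0745 0.    ] tool [-0.0743  0.1988 -0.0879]
```

View pics/w4.png

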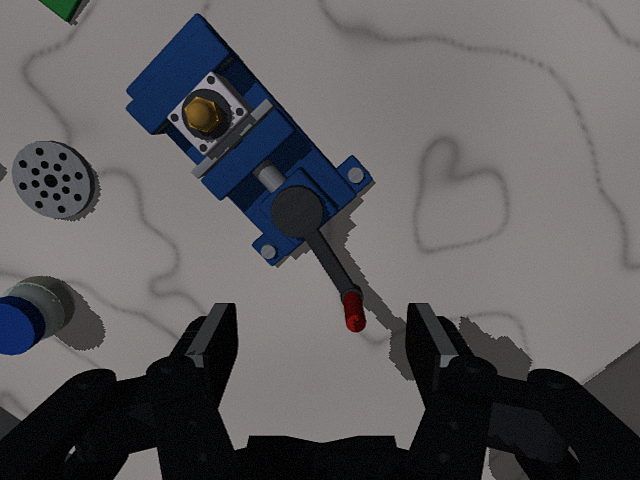

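The jaw plate is on the block, the block is against the fixed jaw and the lever is at its stop. Next I'll square the tool to the vise (yaw about -4°) and measure the nut.

```bash
python3 -m crank '[{"linear":[-0.0255,0,-0.136],"dr":[0,49,0],"hand":0.5},{"linear":[-0.0255,0,-0.136],"dr":[0,49,0],"hand":0.5},{"linear":[-0.0255,0,-0.136],"dr":[0,49,0],"hand":0.5},{"linear":[-0.0255,0,-0.136],"dr":[0,49,0],"hand":0.5},{"linear":[-0.0255,0,-0.136],"dr":[0,49,0],"hand":0.5},{"linear":[-0.0255,0,-0.136],"dr":[0,49,0],"hand":0.5},{"linear":[-0.0255,0,-0.136],"dr":[0,49,0],"hand":0.5},{"linear":[-0.0255,0,-0.136],"dr":[0,49,0],"hand":0.5},{"linear":[-0.0255,0,-0.136],"dr":[0,49,0],"hand":0.5}]'
python3 m.py w5.png nut_seat block vise lever_pivot
python3 - <<'E'
from h import *
o=bot.get_obs();C=cam("wrist",o);bot.read_camera("wrist")
for n,z in (("block",.06),("vise_pad",.05)):
    for d in bot.cut_out("wrist",n)[:1]:
        m=d["pixels"].astype(np.uint8); c=max(cv2.findContours(m,0,2)[0],key=cv2.contourArea)
        P=np.array([ray(C,q[0],z)[:2] for q in c],np.float32)*1000; print(n,d["score"],cv2.minAreaRect(P))
E
```

```text
t: 8.17
eef_pos: [0.6002, 0.078, 0.1944]
tool_rot: [-0.706, 0.707, -0.024, 0.022]
contact_force: [-0.8, 0.6, -0.7]
gripper_width: 0.751
t 8.17 tcp [0.6002 0.078  0.1944] yaw -3.74 down [-0.002 -0.001 -1.   ] cam [0.525 0.084 0.376]
nut_seat 0.97 [306.3 125.3] [0.5289 0.0723 0.063 ] tool [-0.0705  0.1316 -0.0103]
lever_pivot 0.93 [441.5 122.5] [0.5337 0.1748 0.057 ] tool [-0.0724  0.1375  0.0924]
block 0.57 ((528.4628295898438, 73.78831481933594), (39.276302337646484, 50.013179779052734), 86.61388397216797)
vise_pad 0.62 ((530.7848510742188, 98.08928680419922), (8.84587574005127, 83.92276763916016), 86.61388397216797)
```

View pics/w5.png

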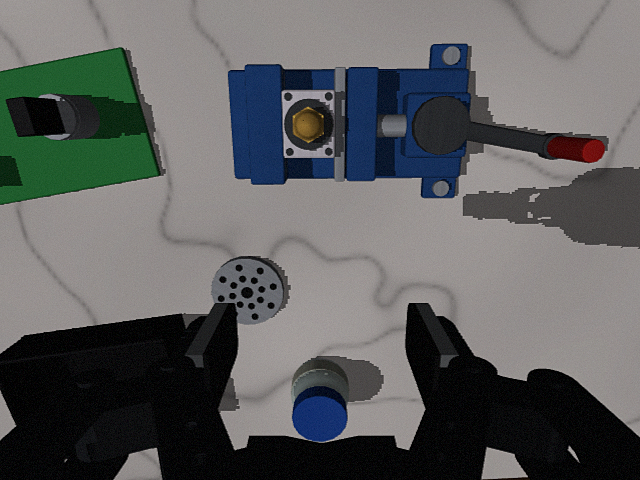

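Nut at about (0.5287, 0.073), block yaw -3.4°. On to the sockets.

```bash
python3 -m crank '[{"linear":[0.017,0,-0.267],"dr":[0,0,0],"hand":0.5},{"linear":[0.017,0,-0.267],"dr":[0,0,0],"hand":0.5},{"linear":[0.017,0,-0.267],"dr":[0,0,0],"hand":0.5},{"linear":[0.017,0,-0.267],"dr":[0,0,0],"hand":0.5},{"linear":[0.017,0,-0.267],"dr":[0,0,0],"hand":0.5},{"linear":[0.017,0,-0.267],"dr":[0,0,0],"hand":0.5},{"linear":[0.017,0,-0.267],"dr":[0,0,0],"hand":0.5},{"linear":[0.017,0,-0.267],"dr":[0,0,0],"hand":0.5},{"linear":[0.017,0,-0.267],"dr":[0,0,0],"hand":0.5}]'
python3 m.py w6.png socket_a rack nut_seat
python3 - <<'E'
from h import *
o=bot.get_obs();C=cam("wrist",o);b=bot.read_camera("wrist")
hsv=cv2.cvtColor(b,cv2.COLOR_BGR2HSV)
for d in bot.cut_out("wrist","socket_a")[:2]:
    l,t,r,bo=map(int,d["extent"]); print(d["score"],l,t,r,bo)
    m=(d["pixels"]&(b.max(2)<70)).astype(np.uint8); c=max(cv2.findContours(m,0,2)[0],key=cv2.contourArea)
    for z in (.078,):
        P=np.array([ray(C,q[0],z)[:2] for q in c],np.float32)*1000; print(cv2.minAreaRect(P))
E
```

```text
t: 9.32
eef_pos: [0.5986, -0.1919, 0.1961]
tool_rot: [-0.707, 0.707, -0.026, 0.026]
contact_force: [0.1, 0.5, 0.3]
gripper_width: 0.749
t 9.32 tcp [ 0.5986 -0.1919  0.1961] yaw -4.18 down [ 0. -0. -1.] cam [ 0.523 -0.186  0.378]
socket_a 0.79 [250.  153.6] [ 0.5492 -0.2521  0.006 ] tool [-0.045   0.1901 -0.0636]
socket_a 0.68 [385.3  99.4] [ 0.5118 -0.1287  0.006 ] tool [-0.0912  0.19    0.0568]
rack 0.75 [311.9 119.5] [ 0.5238 -0.194   0.    ] tool [-0.0745  0.1961 -0.0075]
0.96 359 69 410 120
((510.870849609375, -130.13697814941406), (28.58431625366211, 21.848617553710938), 3.5505354404449463)
0.56 213 130 268 177
((544.8685302734375, -242.4109649658203), (30.059661865234375, 35.32537078857422), 3.6217257976531982)
```

View pics/w6.png

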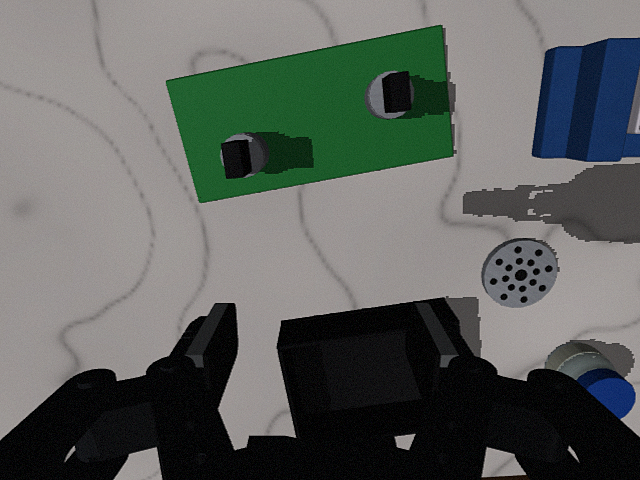

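The two tangs are at (397,92) and (236,159). I'll go for the right one first, at (0.511, -0.130) with yaw about +3.5°, and check from above.

```bash
python3 -m crank '[{"linear":[-0.092,0.03,0.055],"dr":[0,-7.7,0],"hand":0.2},{"linear":[-0.092,0.06,0.055],"dr":[0,-7.7,0],"hand":0.2},{"linear":[-0.092,0.076,0.055],"dr":[0,-7.7,0],"hand":0.2},{"linear":[-0.092,0.076,0.055],"dr":[0,-7.7,0],"hand":0.2},{"linear":[-0.092,0.076,0.055],"dr":[0,-7.7,0],"hand":0.2}]' 60
python3 m.py w7.png socket_a
python3 - <<'E'
from h import *
o=bot.get_obs();C=cam("wrist",o);b=bot.read_camera("wrist")
i=cv2.imread("pics/w7.png")
for X in ([.511,-.130,.078],): print(proj(C,X))
cv2.imwrite("pics/w7c.png",cv2.resize(i[130:400,160:480],None,fx=2.4,fy=2.2))
E
```

```text
t: 10.03
eef_pos: [0.5075, -0.1267, 0.1178]
tool_rot: [0.707, -0.706, -0.022, 0.026]
contact_force: [0.4, 0.4, -0.8]
gripper_width: 0.6
t 10.03 tcp [ 0.5075 -0.1267  0.1178] yaw 3.84 down [-0.006  0.002 -1.   ] cam [ 0.433 -0.131  0.3  ]
socket_a 0.92 [154.5 263.3] [ 0.5472 -0.2522  0.006 ] tool [ 0.0318  0.1113 -0.1281]
[318.64564712 249.6460128 ]
```

View pics/w7c.png

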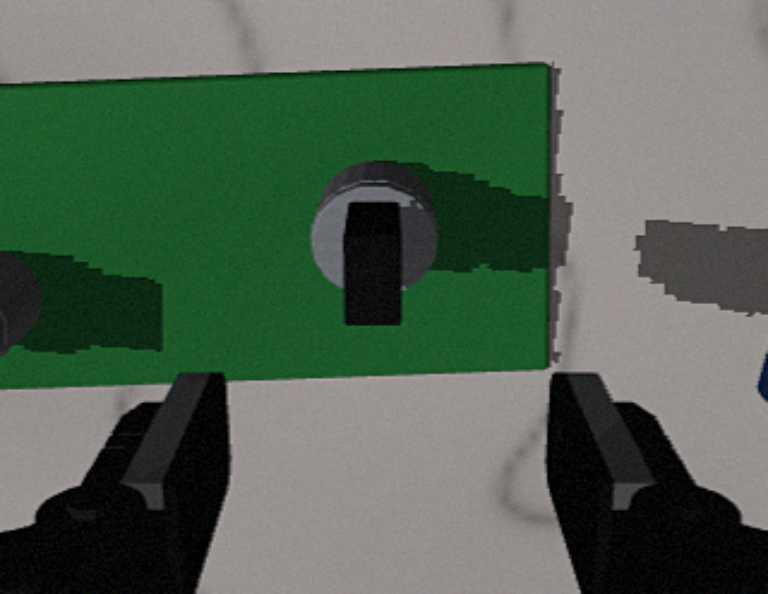

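```bash
python3 - <<'E'
from h import *
o=bot.get_obs();C=cam("wrist",o)
for uv in ((315.4,257.7),(315.4,237.7),(315.4,277.7)):
    X=ray(C,uv,.078);print(X.round(4),totool(o,X).round(4))
X=ray(C,(160+374/2.4,130+240/2.2),.042);print(X)
E
```

```text
[ 0.5173 -0.1321  0.078 ] [ 0.0036  0.0435 -0.0026]
[ 0.5049 -0.1329  0.078 ] [-0.0088  0.0435 -0.0025]
[ 0.53   -0.1314  0.078 ] [ 0.0163  0.0435 -0.0026]
[ 0.51669441 -0.13238906  0.042     ]
```

```bash
python3 - <<'E'
from h import *
o=bot.get_obs();print(o["t"],o["eef_pos"],R(o).round(4).tolist())
b=bot.read_camera("wrist");C=cam("wrist",o)
m=(b[200:300,270:370].max(2)<30).astype(np.uint8)
c=max(cv2.findContours(m,0,2)[0],key=cv2.contourArea);l,t,w,h=cv2.boundingRect(c);print(l+270,t+200,w,h)
uv=(l+270+w/2,t+200+h-20.5);X=ray(C,uv,.078);print(uv,X,totool(o,X))
o2=bot.get_obs();print(o2["eef_pos"],R(o2)[:,1])
E
```

```text
10.1833 [ 0.51342142 -0.1297649   0.12148835] [[0.9979, 0.0033, -0.0643], [0.0643, -0.0008, 0.9979], [0.0032, -1.0, -0.001]]
310 211 24 55
(322.0, 245.5) [ 0.50945711 -0.1287285   0.078     ] [-0.00402938  0.04347434  0.0013315 ]
[ 0.51360477 -0.1300509   0.12159218] [ 3.64184648e-03 -8.87763967e-04 -9.99992974e-01]
```

```bash
python3 -m crank '[{"linear":[-0.004,0.03,0.001],"dr":[0,0,0],"hand":0.2},{"linear":[-0.004,0.06,0.001],"dr":[0,0,0],"hand":0.2},{"linear":[-0.004,0.09,0.001],"dr":[0,0,0],"hand":0.1},{"linear":[-0.004,0.108,0.001],"dr":[0,0,0],"hand":0},{"linear":[-0.004,0.108,0.001],"dr":[0,0,0],"hand":0},{"linear":[-0.004,0.108,0.001],"dr":[0,0,0],"hand":-1},{"linear":[-0.004,0.108,0.001],"dr":[0,0,0],"hand":-1},{"linear":[-0.004,0.108,0.001],"dr":[0,0,0],"hand":-1},{"linear":[-0.004,0.108,0.001],"dr":[0,0,0],"hand":-1},{"linear":[-0.004,0.108,0.001],"dr":[0,0,0],"hand":-1}]' 60
python3 -c "
from h import *
o=bot.get_obs();print(o['eef_pos'],R(o)[:,1].round(4),o['t'])"
```

```text
t: 11.07
eef_pos: [0.509, -0.1291, 0.0137]
tool_rot: [-0.706, 0.707, 0.024, -0.021]
contact_force: [-0.6, -1.6, 7.0]
gripper_width: 0.156
[ 0.50900077 -0.12905712  0.01374171] [ 4.1e-03 -7.0e-04 -1.0e+00] 11.0667
```

Gripped (13 mm); the rim sits 7.7 mm below the reported TCP. I'll lift and carry it to hover beside the nut for a fresh nut measurement.

```bash
python3 -m crank '[{"linear":[0,-0.04,0],"dr":[0,0,0],"hand":-1},{"linear":[0,-0.08,0],"dr":[0,0,0],"hand":-1},{"linear":[0.01,-0.12,0.03],"dr":[0,0,0],"hand":-1},{"linear":[0.03,-0.14,0.06],"dr":[0,7.2,0],"hand":-1},{"linear":[0.05,-0.14,0.095],"dr":[0,7.2,0],"hand":-1},{"linear":[0.07,-0.14,0.13],"dr":[0,7.2,0],"hand":-1},{"linear":[0.09,-0.14,0.165],"dr":[0,7.2,0],"hand":-1},{"linear":[0.104,-0.14,0.196],"dr":[0,7.2,0],"hand":-1},{"linear":[0.104,-0.14,0.196],"dr":[0,7.2,0],"hand":-1},{"linear":[0.104,-0.14,0.196],"dr":[0,7.2,0],"hand":-1}]' 60
cat > nut.py <<'E'
from m import *
bot.read_camera("wrist");bot.read_camera("wrist")
o,b,C=look("wn.png",[("nut_seat",.063)])
for d in bot.cut_out("wrist","block")[:1]:
    m=d["pixels"].astype(np.uint8); c=max(cv2.findContours(m,0,2)[0],key=cv2.contourArea)
    P=np.array([ray(C,q[0],.06)[:2] for q in c],np.float32)*1000; print(d["score"],cv2.minAreaRect(P))
E
python3 nut.py
```

```text
t: 11.9
eef_pos: [0.5979, 0.0775, 0.1516]
tool_rot: [0.707, -0.707, 0.02, -0.019]
contact_force: [-0.5, -0.4, -3.4]
gripper_width: 0.149
t 12.0 tcp [0.5974 0.0728 0.1517] yaw -3.55 down [-0.001 -0.001 -1.   ] cam [0.522 0.078 0.333]
nut_seat 0.95 [313.9 131.4] [0.5297 0.073  0.063 ] tool [-0.0674  0.0888 -0.0039]
0.93 ((528.4215698242188, 73.66130065917969), (40.23936462402344, 50.41525650024414), 86.42001342773438)
```

```bash
python3 -m crank '[{"linear":[-0.035,0,-0.002],"dr":[0,0,0],"hand":-1},{"linear":[-0.0685,0.02,-0.004],"dr":[0,0,0],"hand":-1},{"linear":[-0.0685,0.045,-0.004],"dr":[0,0,0],"hand":-1},{"linear":[-0.0685,0.045,-0.004],"dr":[0,0,0],"hand":-1},{"linear":[-0.0685,0.05,-0.004],"dr":[0,0,0],"hand":-1},{"linear":[-0.0685,0.055,-0.004],"dr":[0,0,0],"hand":-1},{"linear":[-0.0685,0.06,-0.004],"dr":[0,0,0],"hand":-1},{"linear":[-0.0685,0.06,-0.004],"dr":[0,0,0],"hand":-1}]' 60
python3 -m crank '[{"linear":[0,0.003,0],"dr":[0,0,0],"hand":-1},{"linear":[0,0.006,0],"dr":[0,0,0],"hand":-1},{"linear":[0,0.006,0],"dr":[0,0,0],"hand":-1}]'
```

```text
t: 12.82
eef_pos: [0.5304, 0.0739, 0.0919]
tool_rot: [-0.707, 0.707, -0.022, 0.022]
contact_force: [-0.9, -0.3, -2.3]
gripper_width: 0.152
t: 13.07
eef_pos: [0.5296, 0.074, 0.0857]
tool_rot: [-0.707, 0.707, -0.022, 0.022]
contact_force: [0.5, 0.4, -1.7]
gripper_width: 0.15
```

The rim is at about 78 mm with no resistance; the small socket would have stopped at 83 mm. Continuing down.

```bash
python3 -m crank '[{"linear":[0,0.003,0],"dr":[0,0,0],"hand":-1},{"linear":[0,0.006,0],"dr":[0,0,0],"hand":-1},{"linear":[0,0.006,0],"dr":[0,0,0],"hand":-1}]';python3 -m crank '[{"linear":[0,0.003,0],"dr":[0,0,0],"hand":-1},{"linear":[0,0.006,0],"dr":[0,0,0],"hand":-1},{"linear":[0,0.006,0],"dr":[0,0,0],"hand":-1}]'
```

```text
t: 13.32
eef_pos: [0.5291, 0.0739, 0.0795]
tool_rot: [-0.707, 0.707, -0.022, 0.021]
contact_force: [-0.2, -0.5, -2.6]
gripper_width: 0.15
t: 13.57
eef_pos: [0.5292, 0.074, 0.0734]
tool_rot: [-0.707, 0.707, -0.022, 0.021]
contact_force: [0.1, -0.6, -2.4]
gripper_width: 0.155
```

```bash
python3 -m crank '[{"linear":[0,0.0015,0],"dr":[0,0,0],"hand":-1},{"linear":[0,0.0025,0],"dr":[0,0,0],"hand":-1},{"linear":[0,0.0025,0],"dr":[0,0,0],"hand":-1}]';python3 -m crank '[{"linear":[0,0.001,0],"dr":[0,0,0],"hand":-1},{"linear":[0,0.002,0],"dr":[0,0,0],"hand":-1},{"linear":[0,0.002,0],"dr":[0,0,0],"hand":-1}]'; python3 m.py w9.png lever_knob lever_pivot
```

```text
t: 13.82
eef_pos: [0.5294, 0.074, 0.0713]
tool_rot: [-0.707, 0.707, -0.022, 0.022]
contact_force: [-1.6, 0.2, -3.4]
gripper_width: 0.147
t: 14.07
eef_pos: [0.5297, 0.074, 0.0708]
tool_rot: [0.707, -0.707, 0.022, -0.022]
contact_force: [-5.8, -1.9, 10.6]
gripper_width: 0.151
t 14.07 tcp [0.5297 0.074  0.0708] yaw -3.54 down [-0.  0. -1.] cam [0.454 0.079 0.252]
lever_pivot 0.94 [514.6 267.6] [0.5344 0.1748 0.057 ] tool [-0.0015  0.0138  0.101 ]
```

Contact came at rim height 63.1 mm with 10.6 N, so it is fully seated. I'll centre it slightly, settle and make a final check.

```bash
python3 -m crank '[{"linear":[-0.001,0,0],"dr":[0,0,0],"hand":-1},{"linear":[-0.001,0,0],"dr":[0,0,0],"hand":-1},{"linear":[-0.001,0,0],"dr":[0,0,0],"hand":-1},{"linear":[-0.001,0,0],"dr":[0,0,0],"hand":-1}]' 60; python3 - <<'E'
from h import *
a=bot.read_camera("scene");C=cam("scene")
for n,z in (("lever_knob",.103),("socket_a",.006),("mincer_plate",0),("grease",0),("tray",0)):
    for d in bot.place_of("scene",n)[:2]:print(n,round(d["score"],2),ray(C,d["xy"],z).round(4))
cv2.imwrite("pics/f.png",cv2.resize(a[120:420,150:500],None,fx=2.2,fy=2))
E
```

```text
t: 14.55
eef_pos: [0.5295, 0.074, 0.0708]
tool_rot: [0.707, -0.707, 0.021, -0.023]
contact_force: [-2.9, -1.6, 7.6]
gripper_width: 0.151
lever_knob 0.55 [0.5595 0.254  0.103 ]
lever_knob 0.21 [0.5577 0.0584 0.103 ]
socket_a 0.64 [0.4896 0.1038 0.006 ]
socket_a 0.64 [ 0.5535 -0.2503  0.006 ]
mincer_plate 0.82 [ 0.6854 -0.0063  0.    ]
grease 0.58 [0.7947 0.0645 0.    ]
grease 0.39 [0.4973 0.2094 0.    ]
tray 0.94 [ 0.7724 -0.1484  0.    ]
```

View pics/f.png

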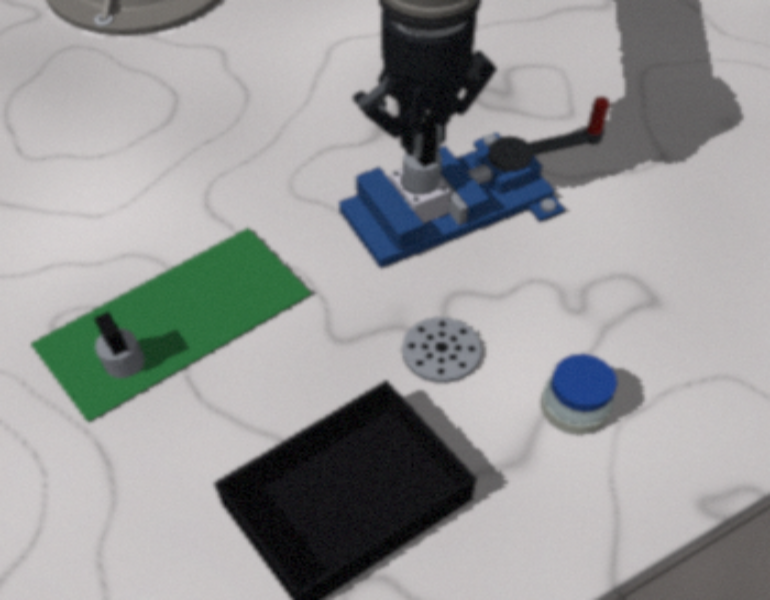

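The socket is seated on the nut (420,175), the lever is over (knob at (598,115)), the other socket stands on the mat (120,350), and the bystanders haven't moved.

```bash
python3 -c "
from station import bot
print(bot.hand_in())"
```

```text
the job is handed in; nothing more can be done
None
```

I swung the lever to its stop, and the first socket I tried, the one nearer the vise, fits the nut. I handed in at about 15 s with it seated and still gripped; no verdict was reported.

- **Clamp:** the knob stopped moving while the push rose to about 44 N. The pictures show the jaw plate on the block and the block against the fixed jaw. From the lever's direction I judged it at its stop. I could not read the lever angle or the clamp force directly.
- **Socket:** it went down freely past the 83 mm height where the small one would have stopped, and touched the washer with its rim at about 63 mm. It was upright, pressing down with about 8 N, with a 60 N grip commanded on the tang.
- **Other socket:** I never touched it. It stands upright on the green mat, and the tray, jar and mincer plate are where they started, within measuring error.
- **What disagreed:** the real fingertips sit about 36 mm short of the reported TCP. My first pinch closed above the knob without touching it, and I lowered all later grasps to match. In the last picture the network's `socket_a` point for the seated socket was off because it assumes mat height, so I ignored it.

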